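# Find the rattling case and hold it out

### The arm

A 6-joint arm with a two-finger parallel gripper is mounted at the origin on the work surface. World frame = base frame: x ahead of the robot, y to its left, z up, the work surface at z = 0. Lengths are in m, angles in degrees, forces in N, time in s.
With the tool pointing down it reaches from about 0.4 to 0.825 m from the base axis. Payload 7 kg.
Tool frame: the origin (TCP) lies on the centre line of the jaws, within the pads' length; the fingertips stand 19 mm ahead of it and the grasp point (between the pads) is the TCP (r.tip_extent is the distance from the TCP to the fingertips, in m); z points along the fingers, y is the line along which they close (so a half turn about z gives the same grasp; the last joint's range is limited). The gripper opens to 88 mm and grips with 3 to 60 N. Pads are 19 mm wide; open, the fingers measure 130 mm over their backs; the gripper's body (78 mm by 193 mm) begins 47 mm behind the grasp point.
Start: joints at [86.064, 20.546, 0.682, 0, -70.136, -16.507], TCP at [0.236, 0.632, 0.246] pointing down, gripper open.
Joint ranges: [-176.03, 176.03], [-82.01, 121.73], [-58.28, 71.71], [-173.87, 95.51], [-174.79, -0.11], [-173.66, 173.66]. Speed limits (degrees/s): [136.94, 136.94, 172.46, 180, 180, 180].

### API

Orientations are given as [roll, pitch, yaw] about the fixed x, y, z axes, in that order (R = Rz(yaw) Ry(pitch) Rx(roll)).
In Python, from plant import r gives the robot as it stands. The module is installed in compiled form; this text tells all that it offers.
- The arm moves only by the tool jog_arm, never from a script. Its argument "deltas" is a list that holds one entry, the list of rows, each a list of 5 numbers: the opening, from -1 (shut) to 1 (fully open), then the shift along the world's x, y, z in cm, then the turn about the world's z in rad. In form: [[[claw, dx, dy, dz, turn], ...]]. A call has 1 to 8 rows; each row shifts and turns the commanded pose from where the row before left it; what a row does not reach is not made up. A row lasts 1/8 s, in which the tool goes at most 62.5 mm and 10.7 degrees, less where a joint would pass 70% of its speed; a pose out of reach is approached as far as the arm can. A call with a gripper value outside its range is refused whole. The fingers move at their own pace and stop on an object; "force" is the grip in N (left out, the last holds). Time passes only in rows, so rows that do not move let the fingers close. It gives the time, the measured TCP pose, the force, the opening and the grip force at its end, in the units of the state.
- r.get_state(): the state, without advancing time (a new reading comes with each control period).
- r.capture(name): name is "scene" or "side" or "wrist"; returns the picture (400x640x3 uint8, blue, green, red); there is no depth.
- r.camera_info(name): a dict with "fx", "fy", "cx", "cy" (pixels), "view" (4x4, takes a point from world to camera coordinates). Camera axes: x right, y up, looking along -z (the intrinsics and any distortion apply to the point x, -y, -z); pixel columns grow to the right and rows downward; lengths in m; the calibration is good to about 2 mm. A picture is of the moment at which its call begins: read the wrist's pose just before it. camera_info takes no time and is no camera call; for the wrist camera it gives the pose at the moment of the call.
- r.close_job(): hands the job in; it is judged then, once.
The state is a dict: "time_s": time; "joints": joint angles; "qd": joint speeds; "joint_torque": joint torques, N m; "tcp_pos": TCP position; "eef_rot": TCP orientation; "contact_force": force on the tool from outside, world axes, zero at the start; "moment": the same for the moment, N m; "gripper_width": finger opening in m; "gripper_force": force on a finger pad.
Only numpy, scipy, OpenCV 4.12 (cv2) and the standard library are available. Lean on these libraries where they do the work, as an engineer would, in place of code of your own. Each camera call takes 0.05 s, during which the arm holds its last target. There are 200 camera calls.

### The job

One of the three closed grey cases on the bench has a loose ball in it: pick the cases up in turn and shake each one lengthways, a few strokes back and forth so that anything loose runs from end to end, until you have found the one that rattles. Hold that case out, level and still, over the middle of the green mat at about 15 cm above the bench, and finish while still holding it there; cases that do not rattle must be set back down flat on the bench, lid up. Leave the other things on the bench where they are.

Things in the scene. Friction and masses are not known exactly. Their poses are not given: they have to be found in the camera images.
- case_a: one of three identical sealed grey cases with a blue latch at each end, 120 (own x) x 58 (y) x 42 mm; origin: centre of its underside; lies lid up, x roughly away from the robot. Pinch it across the 58 mm width. 0.25 to 0.37 kg with contents. Contents are drawn afresh each time: any of the three may rattle
- case_b: one of three identical sealed grey cases with a blue latch at each end, 120 (own x) x 58 (y) x 42 mm; origin: centre of its underside; lies lid up, x roughly away from the robot. The one that rattles (any of a, b, c) holds a loose 90 g steel ball that can roll 42 mm either way from the middle along x; in the others 90 g is packed tight in the middle
- case_c: one of three identical sealed grey cases with a blue latch at each end, 120 (own x) x 58 (y) x 42 mm; origin: centre of its underside; lies lid up, x roughly away from the robot. Tilted 0.2 rad or more lengthways (or jerked at over 2 m/s2), a loose ball rolls to the low end and shifts the moment about the grip by about 0.035 N m (0.07 from end to end), even once level again; packed ones do not
- mat: flat green hand-over mat with two white stripes, fixed to the bench towards its far side, 120 (x) x 150 (y) x 3 mm; origin at the centre of its underside
- bench_dog: brass bench dog, a round pin 28 mm across and 40 mm high, standing upright; origin at its underside (bystander)
- mint_tin: flat green and white tin, 62 x 96 x 20 mm; origin at its underside (bystander)
- glue: yellow glue bottle with orange cap, 54 mm across, 150 mm high; origin at its underside (bystander)
- screwdriver: red-handled screwdriver, 190 mm long, lying; origin at its middle, underside (bystander)
- tape: yellow tape measure, about 65 x 32 x 60 mm; origin at its underside (bystander)
- wedge: brown wood block 80 x 26 x 25 mm; origin at its underside (bystander)

How it is judged (in metres and radians):
On the way, in this order (a step that is already met when the one before it is completed fails the run):
1. the rattling case is held off the bench and shaken: its ball runs to the end on its own +x side (((distance between ball_c0 and case_a below 0.075 m and height (world z) of case_a above 0.03 m and contact force between case_a and the fingers above 1 N and x of ball_c0 in the frame of case_a above 0.012 m) or (distance between ball_c0 and case_b below 0.075 m and height (world z) of case_b above 0.03 m and contact force between case_b and the fingers above 1 N and x of ball_c0 in the frame of case_b above 0.012 m) or (distance between ball_c0 and case_c below 0.075 m and height (world z) of case_c above 0.03 m and contact force between case_c and the fingers above 1 N and x of ball_c0 in the frame of case_c above 0.012 m))), for 0.04 s.
2. and, still held off the bench, its ball runs to the other end (((distance between ball_c0 and case_a below 0.075 m and height (world z) of case_a above 0.03 m and contact force between case_a and the fingers above 1 N and x of ball_c0 in the frame of case_a below -0.012 m) or (distance between ball_c0 and case_b below 0.075 m and height (world z) of case_b above 0.03 m and contact force between case_b and the fingers above 1 N and x of ball_c0 in the frame of case_b below -0.012 m) or (distance between ball_c0 and case_c below 0.075 m and height (world z) of case_c above 0.03 m and contact force between case_c and the fingers above 1 N and x of ball_c0 in the frame of case_c below -0.012 m))), for 0.04 s.
At the end, for the whole second after the job is handed in: the case with the loose ball is held by the fingers, its middle within 60 mm (level) of the mat's middle, underside 70 to 350 mm above the bench, level within 0.25 rad, still; the two others lie lid up on the bench (underside below 12 mm, tilt under 0.15 rad), at rest, not touched (((distance between ball_c0 and case_a below 0.075 m and horizontal distance between case_a and mat below 0.06 m and height (world z) of case_a between 0.07 and 0.35 m and angle between case_a's own z axis and vertical below 0.25 rad and linear speed of each of case_a, case_b, case_c below 0.03 m/s and contact force between case_a and the fingers above 1 N and height (world z) of each of case_b, case_c below 0.012 m and angle between each of case_b, case_c's own z axis and vertical below 0.15 rad and contact force between each of case_b, case_c and the fingers below 0.5 N) or (distance between ball_c0 and case_b below 0.075 m and horizontal distance between case_b and mat below 0.06 m and height (world z) of case_b between 0.07 and 0.35 m and angle between case_b's own z axis and vertical below 0.25 rad and linear speed of each of case_b, case_a, case_c below 0.03 m/s and contact force between case_b and the fingers above 1 N and height (world z) of each of case_a, case_c below 0.012 m and angle between each of case_a, case_c's own z axis and vertical below 0.15 rad and contact force between each of case_a, case_c and the fingers below 0.5 N) or (distance between ball_c0 and case_c below 0.075 m and horizontal distance between case_c and mat below 0.06 m and height (world z) of case_c between 0.07 and 0.35 m and angle between case_c's own z axis and vertical below 0.25 rad and linear speed of each of case_c, case_a, case_b below 0.03 m/s and contact force between case_c and the fingers above 1 N and height (world z) of each of case_a, case_b below 0.012 m and angle between each of case_a, case_b's own z axis and vertical below 0.15 rad and contact force between each of case_a, case_b and the fingers below 0.5 N))); the arm keeps its last pose, push and grip.
It fails at once if a bystander is moved by more than 40 mm (distance of any of bench_dog, mint_tin, glue, screwdriver, tape, wedge from where it was at the start of the episode above 0.04 m).
It also fails if it takes over 72 s, if anything falls off the work surface, if the arm or the gripper's body presses on something with over 40 N, if the wrist force passes 120 N, or if a joint passes its speed limit or range.

## Working session

There is one attempt and no reset: what is moved stays moved. The work goes in short steps, Python scripts to look and compute and a tool call to move; the robot and the scene stay as the last step left them, time stands still between calls to the robot, and variables do not carry over. Pictures are saved under pics/ and viewed, at most 10 in all, crops included, and the job is handed in when it is done.

Besides the shell and the picture viewer there is one more tool, called after "Call:" by a JSON object that holds its "op" and its "data". jog_arm: Moves the arm, as the interface text tells. Its arguments: {"type":"object","properties":{"deltas":{"type":"array"},"force":{"type":"number"}},"required":["deltas"]}

```bash
mkdir -p pics; python3 - <<'E'
from plant import r
import cv2,numpy as np
for n in("scene","side"):
    cv2.imwrite(f"pics/{n}0.png",r.capture(n)); i=r.camera_info(n); print(n,{k:(np.round(v,4).tolist() if k=='view' else v) for k,v in i.items()})
s=r.get_state();print(s)
E
```

```text
scene {'fx': 461.43303560582456, 'fy': 461.43303560582456, 'cx': 322.9538775899706, 'cy': 201.30904928066815, 'view': [[-0.6146, 0.7885, -0.0221, 0.3514], [-0.4545, -0.3311, 0.8269, 0.2014], [0.6447, 0.5183, 0.5619, -1.6809], [0.0, 0.0, 0.0, 1.0]]}
side {'fx': 383.953037637229, 'fy': 383.953037637229, 'cx': 322.2112387480189, 'cy': 198.7807857117114, 'view': [[-0.867, -0.4982, -0.0039, 0.4609], [0.3371, -0.5923, 0.7318, -0.2057], [-0.3669, 0.6332, 0.6815, -0.7205], [0.0, 0.0, 0.0, 1.0]]}
{'time_s': 0.1, 'joints': array([ 8.60621046e+01,  2.05864750e+01,  6.37837005e-01, -1.64161009e-02,
       -7.01347496e+01, -1.65061857e+01]), 'qd': array([-0.11564853, -0.15853084,  0.14369641,  0.13594423,  0.03119778,
        0.07277061]), 'joint_torque': array([-2.19375055e-03, -5.84167099e+01,  2.93748683e+01,  7.01566860e+00,
        1.01476297e-02, -5.26767349e-05]), 'tcp_pos': array([0.23566816, 0.63208493, 0.24472115]), 'eef_rot': array([ 1.79915664e+02, -8.89702640e-03, -2.04496641e+01]), 'contact_force': array([-0.36018678, -0.37152577,  0.27301546]), 'moment': array([-0.02058385, -0.01234884, -0.00124376]), 'gripper_force': 0.0, 'gripper_width': 0.08756320648955332}
```

View pics/scene0.png

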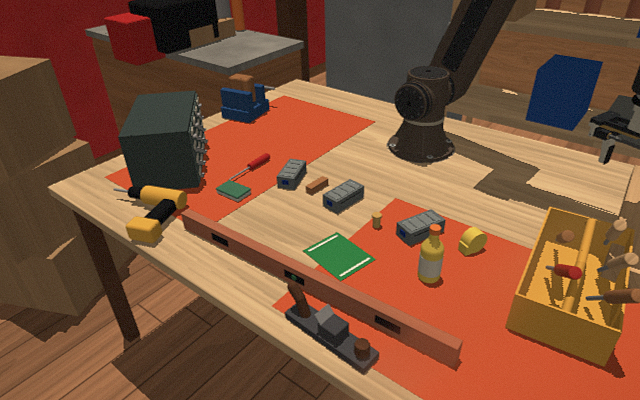

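View pics/side0.png

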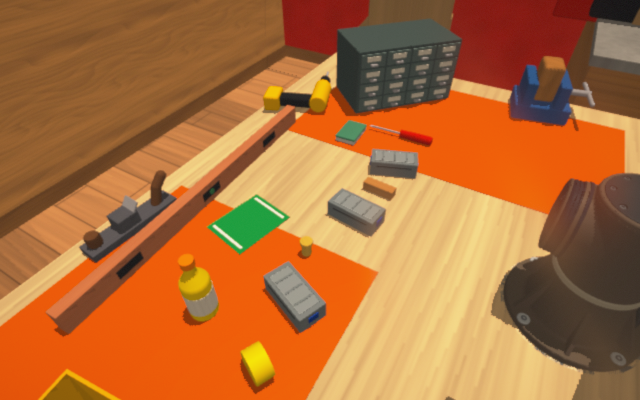

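The scene picture shows grey cases at (292,174), (344,195) and (420,226), with the mat at (339,255). In the side picture the same cases are at (394,163), (356,210) and (295,296), with the mat at (248,222). The bench dog, glue and tape stand near the third case.

```bash
cat >h.py <<'E'
import numpy as np,cv2
from plant import r
def ray(i,uv,z):
    V=i['view'];R=V[:3,:3];t=V[:3,3];uv=np.atleast_2d(uv).astype(float)
    d=np.c_[(uv[:,0]-i['cx'])/i['fx'],-(uv[:,1]-i['cy'])/i['fy'],-np.ones(len(uv))]@R
    c=-R.T@t
    return c+d*((z-c[2])/d[:,2])[:,None]
def blobs(m,amin):
    m=cv2.morphologyEx(m,cv2.MORPH_CLOSE,np.ones((3,3),np.uint8))
    cs,_=cv2.findContours(m,cv2.RETR_EXTERNAL,cv2.CHAIN_APPROX_NONE)
    return [c[:,0] for c in cs if cv2.contourArea(c)>amin]
def cen(c):
    h=cv2.convexHull(c.astype(np.int32));M=cv2.moments(h);return np.array([M['m10']/M['m00'],M['m01']/M['m00']])
E
python3 - <<'E'
from h import *
roi={'scene':[(275,155,310,192),(318,175,368,212),(392,206,447,246)],'side':[(366,146,422,178),(324,186,390,235),(260,258,330,332)]}
pt={'scene':dict(dog=(376,221),tin=(234,189),glue=(431,262),tape=(472,241),wedge=(317,185),sd1=(268,155),sd2=(232,180)),
'side':dict(dog=(306,246),tin=(351,132),glue=(200,295),tape=(257,364),wedge=(379,187),sd1=(432,140),sd2=(372,128))}
zz=dict(dog=.02,tin=.02,glue=.06,tape=.03,wedge=.02,sd1=.012,sd2=.006)
for n in('scene','side'):
    im=cv2.imread(f'pics/{n}0.png');i=r.camera_info(n);hsv=cv2.cvtColor(im,cv2.COLOR_BGR2HSV)
    g=cv2.inRange(hsv,(0,0,40),(179,75,255))|cv2.inRange(hsv,(95,0,30),(135,255,255))
    for b in roi[n]:
        m=np.zeros_like(g);m[b[1]:b[3],b[0]:b[2]]=g[b[1]:b[3],b[0]:b[2]]
        c=max(blobs(m,50),key=len)
        p=ray(i,c,.03)[:,:2]; rc=cv2.minAreaRect(p.astype(np.float32)*1000)
        print(n,'case',len(c),c.min(0),c.max(0),ray(i,cen(c),.021)[0].round(3),[np.round(x,1) for x in rc])
    gr=cv2.inRange(hsv,(50,120,60),(75,255,255)); c=max(blobs(gr,300),key=len)
    print('mat',cen(c),ray(i,cen(c),.003)[0].round(3), )
    for k,v in pt[n].items(): print(k,ray(i,v,zz[k])[0,:2].round(3))
E
```

```text
scene case 87 [277 159] [305 189] [ 0.45  -0.225  0.021] [array([ 456.4, -216.8]), array([181.7,  80.7]), np.float64(20.8)]
scene case 102 [323 179] [363 211] [ 0.454 -0.015  0.021] [array([461.7,  -7.3]), array([ 99.4, 163.2]), np.float64(83.2)]
scene case 134 [396 209] [444 245] [0.455 0.243 0.021] [array([462.8, 247.7]), array([ 94.6, 154.9]), np.float64(67.9)]
mat [338.64828787 255.55591023] [0.665 0.124 0.003]
dog [0.503 0.133]
tin [ 0.621 -0.31 ]
glue [0.609 0.349]
tape [0.442 0.383]
wedge [ 0.452 -0.116]
sd1 [ 0.389 -0.388]
sd2 [ 0.574 -0.374]
side case 134 [370 150] [417 177] [ 0.445 -0.226  0.021] [array([ 442.3, -216.6]), array([121.6, 106.4]), np.float64(20.6)]
side case 144 [328 189] [384 230] [ 0.455 -0.018  0.021] [array([453. ,  -9.2]), array([ 90.8, 132.8]), np.float64(82.8)]
side case 155 [264 262] [324 331] [0.452 0.243 0.021] [array([452.2, 244.4]), array([ 67.8, 137.9]), np.float64(67.7)]
mat [247.82524341 223.13294674] [0.657 0.124 0.003]
dog [0.497 0.128]
tin [ 0.61  -0.306]
glue [0.582 0.344]
tape [0.432 0.383]
wedge [ 0.44  -0.121]
sd1 [ 0.393 -0.395]
sd2 [ 0.573 -0.376]
```

Call:
{"op": "jog_arm", "data": {"deltas": [[[1,2.7,-4.85,0,0],[1,2.7,-4.85,0,0],[1,2.7,-4.85,0,0],[1,2.7,-4.85,0,0],[1,2.7,-4.85,0,0],[1,2.7,-4.85,0,-0.03],[1,2.7,-4.85,0,0],[1,2.7,-4.85,0,0]]], "force": 40}}

```text
time_s: 1.1
tcp_pos: [0.4522, 0.2427, 0.2455]
eef_rot: [-180.0, 0.0, -22.1]
contact_force: [1.0, 1.0, -0.4]
gripper_width: 0.0879
gripper_force: 0.0
```

Call:
{"op": "jog_arm", "data": {"deltas": [[[1,0,0,0,0],[1,0,0,0,0]]]}}

```text
time_s: 1.35
tcp_pos: [0.4518, 0.2442, 0.2454]
eef_rot: [180.0, 0.0, -22.2]
contact_force: [-0.5, -0.4, 0.2]
gripper_width: 0.0879
gripper_force: 0.0
```

```bash
python3 - <<'E'
from h import *
i=r.camera_info('wrist');im=r.capture('wrist');cv2.imwrite('pics/w1.png',im)
s=r.get_state();print(s['tcp_pos'],s['eef_rot'],s['time_s'])
V=i['view'];print((-V[:3,:3].T@V[:3,3]).round(3))
q=V[:3,:3]@[.453,.243,.042]+V[:3,3];print(i['cx']+i['fx']*q[0]/-q[2],i['cy']-i['fy']*q[1]/-q[2])
E
```

```text
[0.45159508 0.24479524 0.24540679] [ 1.79992696e+02  1.06378781e-02 -2.21615184e+01] 1.4
[0.514 0.219 0.384]
322.29083099045897 178.73015775121004
```

View pics/w1.png

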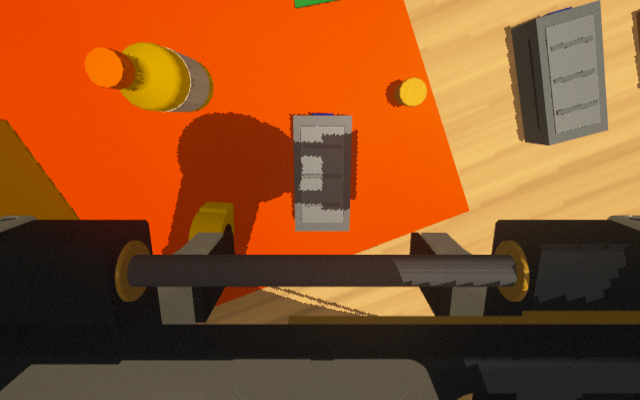

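The wrist picture shows the first case upright and centred at (322,172), in line with the jaws. I'm going down to grip it.

Call:
{"op": "jog_arm", "data": {"deltas": [[[1,0.1,-0.05,-5.5,0],[1,0.1,-0.05,-5.5,0],[1,0.1,0,-5.5,0],[1,0,0,-4,0],[1,0,0,-1.4,0],[-0.2,0,0,0,0],[-0.2,0,0,0,0],[-0.2,0,0,0,0]]]}}

```text
time_s: 2.4
tcp_pos: [0.4555, 0.2443, 0.0281]
eef_rot: [-179.8, -0.1, -22.1]
contact_force: [-0.6, -0.3, -0.3]
gripper_width: 0.0632
gripper_force: 0.0
```

Call:
{"op": "jog_arm", "data": {"deltas": [[[-0.2,0,0,0,0],[-0.2,0,0,0,0]]]}}

```text
time_s: 2.65
tcp_pos: [0.455, 0.2436, 0.0278]
eef_rot: [-179.9, -0.0, -22.2]
contact_force: [-2.4, -0.7, 8.1]
gripper_width: 0.0576
gripper_force: 40.0
```

Call:
{"op": "jog_arm", "data": {"deltas": [[[-0.2,0,0,3,0],[-0.2,0,0,6,0],[-0.2,0,0,6,0],[-0.2,0,0,0,0],[-0.2,5.5,-2.25,0,0],[-0.2,5.5,-2.25,0,0],[-0.2,-5.5,2.25,0,0],[-0.2,-5.5,2.25,0,0]]]}}

```text
time_s: 3.65
tcp_pos: [0.4543, 0.2414, 0.1736]
eef_rot: [179.7, 0.1, -22.5]
contact_force: [0.0, 2.1, -2.5]
gripper_width: 0.0581
gripper_force: 40.0
```

Call:
{"op": "jog_arm", "data": {"deltas": [[[-0.2,5.5,-2.25,0,0],[-0.2,5.5,-2.25,0,0],[-0.2,0,0,0,0],[-0.2,0,0,0,0],[-0.2,0,0,0,0],[-0.2,0,0,0,0]]]}}

```text
time_s: 4.4
tcp_pos: [0.5642, 0.1987, 0.1768]
eef_rot: [-180.0, -0.0, -22.1]
contact_force: [-0.5, 0.0, -3.3]
gripper_width: 0.0576
gripper_force: 40.0
```

```bash
cat >m.py <<'E'
from h import *
s=r.get_state();y=np.radians(s['eef_rot'][2]);R=np.array([[np.cos(y),np.sin(y)],[-np.sin(y),np.cos(y)]])
print(s['time_s'],s['tcp_pos'].round(4),s['eef_rot'].round(1),'F',s['contact_force'].round(2),'M along/cross',(R@s['moment'][:2]).round(4),'grip',s['gripper_width'],np.abs(s['qd']).max())
E
python3 m.py
```

```text
4.4 [0.5642 0.1987 0.1768] [-180.    -0.   -22.1] F [-0.48  0.04 -3.3 ] M along/cross [0.0084 0.0426] grip 0.057606835918088864 0.34124268409097186
```

Call:
{"op": "jog_arm", "data": {"deltas": [[[-0.2,-5.5,2.25,0,0],[-0.2,-5.5,2.25,0,0],[-0.2,0,0,0,0],[-0.2,0,0,0,0],[-0.2,0,0,0,0],[-0.2,0,0,0,0]]]}}

```text
time_s: 5.15
tcp_pos: [0.4553, 0.2431, 0.1763]
eef_rot: [180.0, 0.0, -22.2]
contact_force: [0.6, -0.6, -3.7]
gripper_width: 0.0578
gripper_force: 40.0
```

```bash
python3 m.py
```

```text
5.15 [0.4553 0.2431 0.1763] [180.    0.  -22.2] F [ 0.58 -0.56 -3.66] M along/cross [0.0271 0.0342] grip 0.05779006747313861 0.18077605719866643
```

```bash
cat >m.py <<'E'
from h import *
a=[];f=[]
for k in range(5):
    if k: r.capture('side')
    s=r.get_state();y=np.radians(s['eef_rot'][2]);R=np.array([[np.cos(y),np.sin(y)],[-np.sin(y),np.cos(y)]])
    a.append(R@s['moment'][:2]);f.append(s['contact_force'])
print(s['time_s'],s['tcp_pos'].round(4),s['eef_rot'].round(1),'F',np.mean(f,0).round(2),'M along/cross',np.mean(a,0).round(4),'cross',np.array(a)[:,1].round(3),'grip',s['gripper_width'])
E
python3 m.py
```

```text
5.35 [0.4551 0.2431 0.1763] [180.    0.  -22.2] F [ 0.04 -0.35 -3.61] M along/cross [0.0046 0.0143] cross [ 0.034  0.028 -0.002  0.004  0.007] grip 0.05758611161612329
```

Call:
{"op": "jog_arm", "data": {"deltas": [[[-0.2,5.5,-2.25,0,0],[-0.2,5.5,-2.25,0,0],[-0.2,0,0,0,0],[-0.2,0,0,0,0],[-0.2,0,0,0,0]]]}}

```text
time_s: 5.98
tcp_pos: [0.564, 0.1987, 0.1766]
eef_rot: [180.0, 0.0, -22.1]
contact_force: [0.4, -0.2, -3.5]
gripper_width: 0.0579
gripper_force: 40.0
```

```bash
python3 m.py
```

```text
6.175 [0.5643 0.199  0.177 ] [-180.    -0.   -22.1] F [-0.08  0.19 -2.83] M along/cross [0.0158 0.0341] cross [ 0.037 -0.039  0.053  0.046  0.075] grip 0.05764497362018155
```

```bash
sed -i 's/range(5)/range(17)/; s/.,.cross.,np.array(a)\[:,1\].round(3)/, "sem",(np.std(a,0)\/4).round(4)/' m.py; sed -i "s/M along\/cross, /M along\/cross', /" m.py; tail -1 m.py; python3 m.py
```

```text
print(s['time_s'],s['tcp_pos'].round(4),s['eef_rot'].round(1),'F',np.mean(f,0).round(2),'M along/cross',np.mean(a,0).round(4, "sem",(np.std(a,0)/4).round(4),'grip',s['gripper_width'])  File "m.py", line 7
    print(s['time_s'],s['tcp_pos'].round(4),s['eef_rot'].round(1),'F',np.mean(f,0).round(2),'M along/cross',np.mean(a,0).round(4, "sem",(np.std(a,0)/4).round(4),'grip',s['gripper_width'])
         ^
SyntaxError: '(' was never closed
```

Call:
{"op": "jog_arm", "data": {"deltas": [[[-0.2,-5.5,2.25,0,0],[-0.2,-5.5,2.25,0,0],[-0.2,0,0,0,0],[-0.2,0,0,0,0],[-0.2,0,0,0,0]]]}}

```text
time_s: 6.8
tcp_pos: [0.4554, 0.2434, 0.1767]
eef_rot: [-180.0, -0.0, -22.2]
contact_force: [0.7, 0.1, -3.5]
gripper_width: 0.0578
gripper_force: 40.0
```

```bash
python3 m.py
```

```text
File "m.py", line 7
    print(s['time_s'],s['tcp_pos'].round(4),s['eef_rot'].round(1),'F',np.mean(f,0).round(2),'M along/cross',np.mean(a,0).round(4, "sem",(np.std(a,0)/4).round(4),'grip',s['gripper_width'])
         ^
SyntaxError: '(' was never closed
```

```bash
sed -i 's/round(4, "sem"/round(4), "sem"/' m.py; python3 m.py
```

```text
7.6 [0.4548 0.2435 0.1766] [-180.    -0.   -22.2] F [ 0.05  0.17 -3.31] M along/cross [-0.0173  0.0123] sem [0.009 0.008] grip 0.05752090912087936
```

Call:
{"op": "jog_arm", "data": {"deltas": [[[-0.2,5.5,-2.25,0,0],[-0.2,5.5,-2.25,0,0],[-0.2,0,0,0,0],[-0.2,0,0,0,0],[-0.2,0,0,0,0]]]}}

```text
time_s: 8.22
tcp_pos: [0.564, 0.1988, 0.1767]
eef_rot: [-180.0, 0.0, -22.1]
contact_force: [-0.1, 0.6, -3.4]
gripper_width: 0.0576
gripper_force: 40.0
```

```bash
python3 m.py
```

```text
9.025 [0.5648 0.1984 0.1765] [180.    0.  -22.2] F [-0.05  0.01 -2.97] M along/cross [-0.0042  0.0034] sem [0.008  0.0064] grip 0.05793700475903965
```

The moment does not change between ends, so this case is packed. I'm setting it back and going to the middle one.

Call:
{"op": "jog_arm", "data": {"deltas": [[[-0.2,-5.5,2.25,0,0],[-0.2,-5.45,2.25,-1,0],[-0.2,0,0,-5,0],[-0.2,0,0,-5,0],[-0.2,0,0,-2.8,0],[-0.2,0,0,-1,0],[-0.2,0,0,0,0],[0.8,0,0,0,0]]]}}

```text
time_s: 10.02
tcp_pos: [0.4563, 0.2443, 0.0297]
eef_rot: [-179.9, -0.1, -22.1]
contact_force: [0.3, -0.2, -0.0]
gripper_width: 0.0635
gripper_force: 0.0
```

Call:
{"op": "jog_arm", "data": {"deltas": [[[0.8,0,0,0,0],[0.8,0,0,0,0],[0.8,0,0,4,0],[0.8,0,0,6,0],[0.8,0,0,5,0.07],[0.8,0,-5,0,0.1],[0.8,0,-5.5,0,0.1],[0.8,0,-5.5,0,0]]]}}

```text
time_s: 11.02
tcp_pos: [0.4551, 0.0821, 0.1792]
eef_rot: [-180.0, -0.1, -6.6]
contact_force: [2.0, 0.2, 0.2]
gripper_width: 0.0789
gripper_force: 0.0
```

Call:
{"op": "jog_arm", "data": {"deltas": [[[0.8,0,-5.5,0,0],[0.8,0,-4.6,0,0],[0.8,0,0,0,0]]]}}

```text
time_s: 11.4
tcp_pos: [0.4548, -0.02, 0.1788]
eef_rot: [-180.0, -0.0, -6.9]
contact_force: [0.6, 1.0, -0.5]
gripper_width: 0.0787
gripper_force: 0.0
```

```bash
cat >w.py <<'E'
from h import *
import sys
x,y=map(float,sys.argv[1:3])
i=r.camera_info('wrist');im=r.capture('wrist');cv2.imwrite(f'pics/w{sys.argv[3]}.png',im)
s=r.get_state();print(s['tcp_pos'],s['eef_rot'],s['time_s'])
V=i['view'];q=V[:3,:3]@[x,y,.042]+V[:3,3];print(i['cx']+i['fx']*q[0]/-q[2],i['cy']-i['fy']*q[1]/-q[2])
E
python3 w.py .4545 -.0165 2
```

```text
[ 0.45514325 -0.0188165   0.17887094] [-1.79979456e+02 -3.53817824e-02 -6.86739308e+00] 11.45
317.57105365956016 196.32198580620948
```

View pics/w2.png

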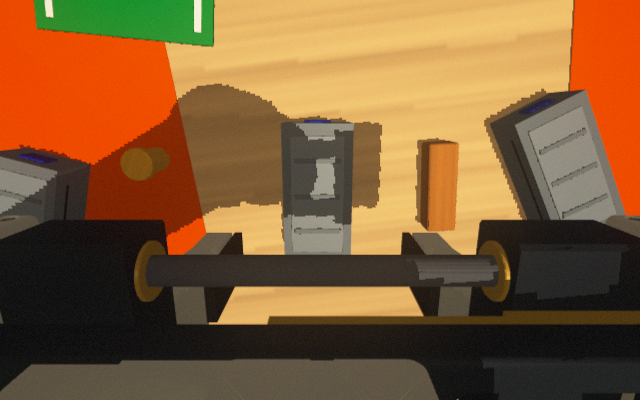

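The wrist picture shows the middle case aligned with the jaws at column 317. The wedge at (440,185) is clear of the fingers.

Call:
{"op": "jog_arm", "data": {"deltas": [[[0.8,0,0.1,-5.5,0],[0.8,0,0,-5.5,0],[0.8,0,0,-3,0],[0.8,0,0,-1.1,0],[-0.2,0,0,0,0],[-0.2,0,0,0,0],[-0.2,0,0,0,0],[-0.2,0,0,0,0]]]}}

```text
time_s: 12.45
tcp_pos: [0.4562, -0.0161, 0.0288]
eef_rot: [-179.9, -0.1, -6.7]
contact_force: [-1.6, 1.1, 8.1]
gripper_width: 0.0576
gripper_force: 40.0
```

Call:
{"op": "jog_arm", "data": {"deltas": [[[-0.2,0,0,3,0],[-0.2,0,0,6,0],[-0.2,0,0,6,0],[-0.2,0,0,0,0],[-0.2,6,-0.7,0,0],[-0.2,6,-0.7,0,0],[-0.2,-6,0.7,0,0],[-0.2,-6,0.7,0,0]]]}}

```text
time_s: 13.45
tcp_pos: [0.4534, -0.0169, 0.1726]
eef_rot: [179.8, 0.5, -6.8]
contact_force: [-1.3, -0.0, -2.2]
gripper_width: 0.0577
gripper_force: 40.0
```

Call:
{"op": "jog_arm", "data": {"deltas": [[[-0.2,6,-0.7,0,0],[-0.2,6,-0.7,0,0],[-0.2,0,0,0,0],[-0.2,0,0,0,0],[-0.2,0,0,0,0]]]}}

```text
time_s: 14.08
tcp_pos: [0.5741, -0.0306, 0.177]
eef_rot: [180.0, 0.1, -6.7]
contact_force: [0.1, 0.4, -3.5]
gripper_width: 0.0575
gripper_force: 40.0
```

```bash
python3 m.py
```

```text
14.875 [ 0.5753 -0.0306  0.1775] [180.    0.   -6.7] F [-0.   -0.17 -3.6 ] M along/cross [-0.0184 -0.0017] sem [0.0079 0.0068] grip 0.05791682950422753
```

Call:
{"op": "jog_arm", "data": {"deltas": [[[-0.2,-6,0.7,0,0],[-0.2,-6,0.7,0,0],[-0.2,0,0,0,0],[-0.2,0,0,0,0],[-0.2,0,0,0,0]]]}}

```text
time_s: 15.5
tcp_pos: [0.4563, -0.0164, 0.1778]
eef_rot: [-180.0, -0.0, -6.7]
contact_force: [0.3, -0.4, -3.1]
gripper_width: 0.0584
gripper_force: 40.0
```

```bash
python3 m.py
```

```text
16.3 [ 0.4553 -0.0165  0.1776] [-180.    -0.    -6.7] F [ 0.06  0.02 -3.61] M along/cross [-0.0232 -0.0269] sem [0.0064 0.0085] grip 0.05780245099797371
```

Call:
{"op": "jog_arm", "data": {"deltas": [[[-0.2,6,-0.7,0,0],[-0.2,6,-0.7,0,0],[-0.2,0,0,0,0],[-0.2,0,0,0,0],[-0.2,0,0,0,0]]]}}

```text
time_s: 16.92
tcp_pos: [0.5744, -0.0305, 0.1777]
eef_rot: [-180.0, 0.0, -6.7]
contact_force: [-0.4, -0.1, -3.0]
gripper_width: 0.0577
gripper_force: 40.0
```

```bash
python3 m.py
```

```text
17.725 [ 0.5753 -0.0306  0.1775] [180.    0.   -6.7] F [ 0.06  0.01 -3.49] M along/cross [-0.0121  0.0038] sem [0.007  0.0092] grip 0.0577000939452076
```

Call:
{"op": "jog_arm", "data": {"deltas": [[[-0.2,-6,0.7,0,0],[-0.2,-6,0.7,0,0],[-0.2,0,0,0,0],[-0.2,0,0,0,0],[-0.2,0,0,0,0]]]}}

```text
time_s: 18.35
tcp_pos: [0.4563, -0.0164, 0.1778]
eef_rot: [-180.0, -0.0, -6.7]
contact_force: [-0.2, -0.3, -3.1]
gripper_width: 0.0577
gripper_force: 40.0
```

```bash
python3 m.py
```

```text
19.15 [ 0.4553 -0.0165  0.1776] [-180.    -0.    -6.7] F [ 0.07  0.07 -3.46] M along/cross [-0.0343 -0.0261] sem [0.0094 0.0092] grip 0.05756812359588946
```

Call:
{"op": "jog_arm", "data": {"deltas": [[[-0.2,6,-0.7,0,0],[-0.2,6,-0.7,0,0],[-0.2,-6,0.7,0,0],[-0.2,-6,0.7,0,0],[-0.2,6,-0.7,0,0],[-0.2,4.5,-0.5,0,0],[-0.2,3,-0.4,0,0],[-0.2,1.5,-0.2,0,0]]]}}

```text
time_s: 20.15
tcp_pos: [0.6064, -0.0348, 0.177]
eef_rot: [180.0, 0.0, -6.7]
contact_force: [-1.0, -0.2, -3.9]
gripper_width: 0.0579
gripper_force: 40.0
```

Call:
{"op": "jog_arm", "data": {"deltas": [[[-0.2,0,0,0,0],[-0.2,0,0,0,0]]]}}

```text
time_s: 20.4
tcp_pos: [0.6043, -0.0345, 0.1774]
eef_rot: [180.0, 0.1, -6.7]
contact_force: [-0.0, 0.2, -2.3]
gripper_width: 0.0577
gripper_force: 40.0
```

```bash
python3 m.py
```

```text
21.2 [ 0.6053 -0.0346  0.1775] [180.    0.   -6.7] F [ 0.12 -0.08 -3.41] M along/cross [-0.0222 -0.0173] sem [0.0067 0.0085] grip 0.05805248128191272
```

Call:
{"op": "jog_arm", "data": {"deltas": [[[-0.2,-6,0.7,0,0],[-0.2,-6,0.7,0,0],[-0.2,6,-0.7,0,0],[-0.2,6,-0.7,0,0],[-0.2,-6,0.7,0,0],[-0.2,-4.5,0.5,0,0],[-0.2,-3,0.4,0,0],[-0.2,-1.5,0.2,0,0]]]}}

```text
time_s: 22.2
tcp_pos: [0.4541, -0.0165, 0.1777]
eef_rot: [-180.0, -0.0, -6.7]
contact_force: [0.0, -0.1, -3.6]
gripper_width: 0.0579
gripper_force: 40.0
```

Call:
{"op": "jog_arm", "data": {"deltas": [[[-0.2,0,0,0,0],[-0.2,0,0,0,0]]]}}

```text
time_s: 22.45
tcp_pos: [0.4564, -0.0163, 0.178]
eef_rot: [-180.0, -0.1, -6.7]
contact_force: [1.1, 0.4, -3.4]
gripper_width: 0.058
gripper_force: 40.0
```

```bash
python3 m.py
```

```text
23.25 [ 0.4552 -0.0165  0.1776] [180.   -0.   -6.7] F [ 0.02 -0.08 -3.49] M along/cross [-0.032  -0.0178] sem [0.0075 0.0068] grip 0.05789225848420971
```

No clear shift here either. I'm setting it down and testing the third.

Call:
{"op": "jog_arm", "data": {"deltas": [[[-0.2,0,0,-5,0],[-0.2,0,0,-5,0],[-0.2,0,0,-3.8,0],[-0.2,0,0,-1,0],[-0.2,0,0,0,0],[0.8,0,0,0,0],[0.8,0,0,0,0],[0.8,0,0,0,0]]]}}

```text
time_s: 24.25
tcp_pos: [0.4559, -0.0163, 0.0303]
eef_rot: [-180.0, -0.1, -6.7]
contact_force: [-0.7, 0.1, 0.4]
gripper_width: 0.0779
gripper_force: 0.0
```

Call:
{"op": "jog_arm", "data": {"deltas": [[[0.8,0,0,4,0],[0.8,0,0,6,0],[0.8,0,0,5,0],[0.8,0,-5,0,0.16],[0.8,-0.3,-5.5,0,0.16],[0.8,-0.4,-5.5,0,0.16],[0.8,0,-5,0,0],[0.8,0,0,0,0]]]}}

```text
time_s: 25.25
tcp_pos: [0.4482, -0.2252, 0.1795]
eef_rot: [180.0, 0.0, 19.9]
contact_force: [-0.5, 0.3, -0.2]
gripper_width: 0.0788
gripper_force: 0.0
```

```bash
python3 w.py .4475 -.2255 3
```

```text
[ 0.44825343 -0.22384878  0.17949982] [-1.79992164e+02  1.04567337e-02  1.99416393e+01] 25.3
321.52432882301457 196.120708499187
```

View pics/w3.png

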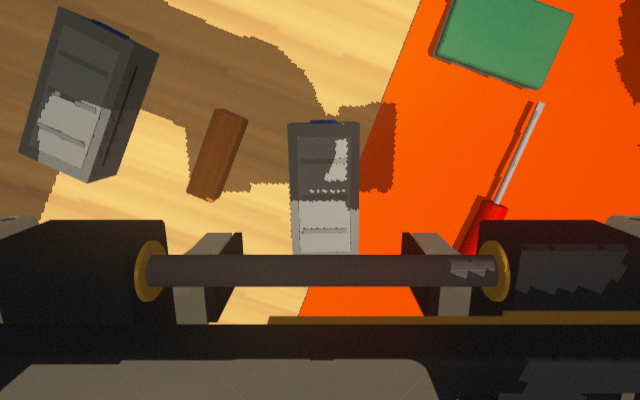

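The wrist picture shows the third case aligned, centred at column 324, with the wedge and screwdriver clear.

Call:
{"op": "jog_arm", "data": {"deltas": [[[0.8,0,-0.15,-5.5,0],[0.8,0,0,-5.5,0.01],[0.8,0,0,-3,0],[0.8,0,0,-1.1,0],[-0.2,0,0,0,0],[-0.2,0,0,0,0],[-0.2,0,0,0,0],[-0.2,0,0,0,0]]]}}

```text
time_s: 26.3
tcp_pos: [0.45, -0.2241, 0.03]
eef_rot: [179.9, -0.2, 20.7]
contact_force: [-0.3, 1.5, 6.8]
gripper_width: 0.0579
gripper_force: 40.0
```

Call:
{"op": "jog_arm", "data": {"deltas": [[[-0.2,0,0,3,0],[-0.2,0,0,6,0],[-0.2,0,0,6,0],[-0.2,0,0,0,0],[-0.2,5.6,2.1,0,0],[-0.2,5.6,2.1,0,0],[-0.2,-5.6,-2.1,0,0],[-0.2,-5.6,-2.1,0,0]]]}}

```text
time_s: 27.3
tcp_pos: [0.447, -0.2235, 0.1753]
eef_rot: [-179.8, 0.3, 20.8]
contact_force: [-0.7, -1.3, -2.5]
gripper_width: 0.0581
gripper_force: 40.0
```

Call:
{"op": "jog_arm", "data": {"deltas": [[[-0.2,5.6,2.1,0,0],[-0.2,4.2,1.55,0,0],[-0.2,2.8,1.05,0,0],[-0.2,1.4,0.5,0,0],[-0.2,0,0,0,0],[-0.2,0,0,0,0]]]}}

```text
time_s: 28.05
tcp_pos: [0.5876, -0.1722, 0.1781]
eef_rot: [-180.0, 0.1, 20.7]
contact_force: [-1.2, -0.0, -4.3]
gripper_width: 0.0577
gripper_force: 40.0
```

```bash
python3 m.py
```

```text
28.85 [ 0.5888 -0.172   0.1785] [-180.     0.    20.7] F [ 0.07 -0.09 -3.52] M along/cross [-0.0709  0.0289] sem [0.0083 0.0063] grip 0.05793001777070921
```

Call:
{"op": "jog_arm", "data": {"deltas": [[[-0.2,-5.6,-2.1,0,0],[-0.2,-5.6,-2.1,0,0],[-0.2,5.6,2.1,0,0],[-0.2,5.6,2.1,0,0],[-0.2,-5.6,-2.1,0,0],[-0.2,-4.2,-1.55,0,0],[-0.2,-2.8,-1.05,0,0],[-0.2,-1.4,-0.5,0,0]]]}}

```text
time_s: 29.85
tcp_pos: [0.4476, -0.2244, 0.1788]
eef_rot: [180.0, -0.0, 20.7]
contact_force: [0.4, 0.1, -3.1]
gripper_width: 0.0579
gripper_force: 40.0
```

Call:
{"op": "jog_arm", "data": {"deltas": [[[-0.2,0,0,0,0],[-0.2,0,0,0,0]]]}}

```text
time_s: 30.1
tcp_pos: [0.4498, -0.2239, 0.1789]
eef_rot: [180.0, -0.1, 20.7]
contact_force: [0.2, -0.5, -3.2]
gripper_width: 0.0578
gripper_force: 40.0
```

```bash
python3 m.py
```

```text
30.9 [ 0.4488 -0.224   0.1786] [180.   -0.   20.7] F [ 0.05 -0.18 -3.56] M along/cross [-0.0573 -0.0473] sem [0.0046 0.0067] grip 0.05823618463284667
```

The moment shifted by 0.076 N m, so this is the rattler. One repeat to confirm.

Call:
{"op": "jog_arm", "data": {"deltas": [[[-0.2,5.6,2.1,0,0],[-0.2,5.6,2.1,0,0],[-0.2,-5.6,-2.1,0,0],[-0.2,-5.6,-2.1,0,0],[-0.2,5.6,2.1,0,0],[-0.2,5.6,2.1,0,0],[-0.2,0,0,0,0],[-0.2,0,0,0,0]]]}}

```text
time_s: 31.9
tcp_pos: [0.5604, -0.1818, 0.1778]
eef_rot: [-180.0, 0.1, 20.7]
contact_force: [0.3, -0.1, -3.3]
gripper_width: 0.0579
gripper_force: 40.0
```

Call:
{"op": "jog_arm", "data": {"deltas": [[[-0.2,0,0,0,0]]]}}

```text
time_s: 32.02
tcp_pos: [0.56, -0.1822, 0.1785]
eef_rot: [-180.0, 0.0, 20.7]
contact_force: [0.1, 0.4, -3.4]
gripper_width: 0.0578
gripper_force: 40.0
```

```bash
python3 m.py
```

```text
32.825 [ 0.5607 -0.182   0.1785] [-180.     0.    20.7] F [ 0.12  0.1  -3.37] M along/cross [-0.0614  0.027 ] sem [0.0063 0.0089] grip 0.05821099126495029
```

Call:
{"op": "jog_arm", "data": {"deltas": [[[-0.2,-5.6,-2.1,0,0],[-0.2,-5.6,-2.1,0,0],[-0.2,5.6,2.1,0,0],[-0.2,5.6,2.1,0,0],[-0.2,-5.6,-2.1,0,0],[-0.2,-5.6,-2.1,0,0],[-0.2,0,0,0,0],[-0.2,0,0,0,0]]]}}

```text
time_s: 33.83
tcp_pos: [0.4491, -0.2242, 0.1792]
eef_rot: [180.0, -0.1, 20.7]
contact_force: [0.4, -0.6, -3.9]
gripper_width: 0.0578
gripper_force: 40.0
```

Call:
{"op": "jog_arm", "data": {"deltas": [[[-0.2,0,0,0,0]]]}}

```text
time_s: 33.95
tcp_pos: [0.4497, -0.2239, 0.1788]
eef_rot: [180.0, -0.0, 20.7]
contact_force: [0.6, -0.3, -4.5]
gripper_width: 0.0573
gripper_force: 40.0
```

```bash
python3 m.py
```

```text
Traceback (most recent call last):
  File "m.py", line 4, in <module>
    if k: r.capture('side')
          ~~~~~~~~~^^^^^^^^
ValueError: 200 camera calls are used up
```

Confirmed, with the +end moment back at +0.027. Moving it over the mat.

Call:
{"op": "jog_arm", "data": {"deltas": [[[-0.2,1.5,2.4,0,0],[-0.2,2.5,4.2,0,0],[-0.2,3,5,0,0],[-0.2,3,5,0,0],[-0.2,3,5,0,0],[-0.2,3,5,0,0],[-0.2,2.6,4.2,0,0],[-0.2,1.5,2.4,0,0]]]}}

```text
time_s: 35.5
tcp_pos: [0.6508, 0.1103, 0.178]
eef_rot: [180.0, 0.0, 20.8]
contact_force: [-0.3, -0.4, -3.8]
gripper_width: 0.0579
gripper_force: 40.0
```

Call:
{"op": "jog_arm", "data": {"deltas": [[[-0.2,1,1.6,0,0],[-0.2,0,0,0,0],[-0.2,0,0,0,0],[-0.2,0,0,0,0],[-0.2,0,0,0,0],[-0.2,0,0,0,0],[-0.2,0,0,0,0],[-0.2,0,0,0,0]]]}}

```text
time_s: 36.5
tcp_pos: [0.6597, 0.124, 0.1786]
eef_rot: [-180.0, -0.0, 20.7]
contact_force: [-0.1, -0.8, -3.2]
gripper_width: 0.0578
gripper_force: 40.0
```

```bash
python3 -c "
from plant import r
print(r.close_job())"
```

```text
the job is handed in; nothing more can be done
None
```

The case that rattled was the one furthest to the robot's right; it is held level over the mat's middle, underside about 15 cm up, and the job is handed in with the other two set back down (not re-checked by camera, since all 200 camera calls were used).

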